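Scrub the tall pot and hang the brush back

TASK

Take the long brush out of its slotted rack and scrub the inside of the tall narrow pot with it: three full up-and-down strokes, each right down to the bottom of the pot and then back up to well above half way. Then hang the brush back in the rack, upright with its collar resting on the slotted plate, and let go. The pot must stay standing where it is, and everything else is to be left alone.

Things in the scene. Friction and masses are not known exactly. Their poses are not given: they have to be found in the camera images.
- brush: Long pot brush, 208 mm, 0.1 to 0.2 kg, loose, hanging upright, bristles down. Origin at the lowest end, z up along it. Heights: stiff bristle head 50 mm across 0 to 78 mm (lower edge chamfered), steel shaft 10 mm across to 140 mm, round grey collar 36 mm across 140 to 146 mm, square grey handle 24 x 24 mm 146 to 208 mm, its faces square to the brush's x and y; grip it from above.
- brush_tip (a point): Centre of the brush's lowest end (its origin). When hanging it is 20 mm above the table.
- brush_collar (a point): Centre of the underside of the brush's collar, 140 mm above its tip.
- brush_handle (a point): Point on the brush's axis in the handle, 180 mm above its tip, where to grip it.
- rack: Fixed steel brush rack. Origin on the table under the hanging place, x from the slot's open end towards the column. Foot 10 mm thick, x -45 to +115 mm, 110 mm wide; column 50 mm wide at x = 66 to 84 mm; on it a level plate, top 160 mm up, 8 mm thick, 60 mm wide, x -34 to +85 mm. Nothing stands above the plate but two 4 mm lips. The brush hangs with its x, y along the rack's.
- rack_seat (a point): Middle of the hanging place, on the plate's top, 160 mm up; axes as the rack's. The slot, 18 mm wide, runs along x from its closed end at +10 mm to its open end at -34 mm, then guides flare outwards to about -51 mm. A 4 mm lip on each prong (x -34 to -29 mm) holds the collar: lift the brush at least 5 mm, then draw it out along -x; bring it back over the lips the same way.
- tall_pot: The pot to scrub: the tall narrow open pot of pale plastic, loose, 0.4 to 0.8 kg. Round, 78 mm across and 125 mm high, wall 4 mm (inside about 66 mm wide at the bottom, 70 mm at the mouth), floor 6 mm thick. Origin at the centre of its underside, z up.
- tall_pot_floor (a point): Centre of the tall pot's inner floor, 6 mm above its underside; 119 mm below the mouth.
- tall_pot_mouth (a point): Centre of the tall pot's mouth, at rim height.
- short_pot: Short narrow open pot of the same plastic, 78 mm across, 70 mm high; to be left alone. Origin at the centre of its underside.
- wide_pot: Wide open pot of the same plastic, 120 mm across, 90 mm high; to be left alone. Origin at the centre of its underside.
- spatula: Spatula about 180 mm long lying flat on the table near the robot; to be left alone.
- detergent: Closed detergent bottle 72 mm across, 190 mm high, standing on the right; to be left alone. Origin at the centre of its underside.
There are look-alikes about, which are no part of the job. What is shaped like the tall_pot but yellow is not meant.

How it is judged (in metres and radians):
On the way, in this order (a step that is already met when the one before it is completed fails the run):
1. the brush is lifted and drawn out of the rack's slot, clear of it (horizontal distance between brush_collar and rack_seat above 0.05 m), for 0.1 s.
2. first stroke: brush tip inside the tall narrow pot, within 12 mm of its inner floor (z of brush_tip in the frame of tall_pot_floor between -0.01 and 0.012 m and horizontal distance between brush_tip and tall_pot_floor below 0.025 m and angle between tall_pot's own z axis and vertical below 0.15 rad), for 0.02 s.
3. first stroke: brush tip drawn up, over that floor, to more than 56 mm above it (z of brush_tip in the frame of tall_pot_floor above 0.056 m and horizontal distance between brush_tip and tall_pot_floor below 0.03 m and angle between tall_pot's own z axis and vertical below 0.15 rad), for 0.02 s.
4. second stroke: brush tip inside the tall narrow pot, within 12 mm of its inner floor (all of step 2), for 0.02 s.
5. second stroke: brush tip drawn up, over that floor, to more than 56 mm above it (all of step 3), for 0.02 s.
6. third stroke: brush tip inside the tall narrow pot, within 12 mm of its inner floor (all of step 4), for 0.02 s.
7. third stroke: brush tip drawn up, over that floor, to more than 56 mm above it (all of step 5), for 0.02 s.
At the end, for the whole second after the job is handed in: The brush hangs at rest, let go: collar within 15 mm sideways of the seat and 5 mm of the plate's height, upright within 0.12 rad. The tall pot stands upright (0.08 rad), at rest within 40 mm of its start; short pot, wide pot, spatula and bottle are within 30 mm of theirs (horizontal distance between brush_collar and rack_seat below 0.015 m and z of brush_collar in the frame of rack_seat between -0.005 and 0.006 m and angle between brush's own z axis and vertical below 0.12 rad and linear speed of each of brush, tall_pot below 0.03 m/s and angle between tall_pot's own z axis and vertical below 0.08 rad and distance of tall_pot from where it was at the start of the episode below 0.04 m and distance of each of short_pot, wide_pot, spatula, detergent from where it was at the start of the episode below 0.03 m); the robot touches nothing.
It fails at once if the tall pot is tipped by more than 0.35 rad (angle between tall_pot's own z axis and vertical above 0.35 rad).
It fails at once if the short pot, the wide pot, the spatula or the bottle is shifted by more than 30 mm (distance of any of short_pot, wide_pot, spatula, detergent from where it was at the start of the episode above 0.03 m).
It also fails if it takes over 64 s, if anything falls off the work surface, if the arm or the gripper's body presses on something with over 40 N, if the wrist force passes 120 N, or if a joint passes its speed limit or range.

ROBOT

A 6-joint arm with a two-finger parallel gripper is mounted at the origin on the work surface. World frame = base frame: x ahead of the robot, y to its left, z up, the work surface at z = 0. Lengths are in mm, angles in rad, forces in N, time in s.
With the tool pointing down it reaches from about 275 to 825 mm from the base axis. Payload 5.2 kg.
Tool frame: the origin (TCP) lies at the very end of the fingers, on their centre line; the grasp point (between the pads) lies 19 mm behind it; z points along the fingers, y is the line along which they close (so a half turn about z gives the same grasp; the last joint's range is limited). The gripper opens to 93 mm and grips with 3 to 60 N. Pads are 15 mm wide; open, the fingers measure 128 mm over their backs; the gripper's body (75 mm by 188 mm) begins 65 mm behind the grasp point.
Start: joints at [-1.488, 0.259, 1.535, -0, 1.348, -0.203], TCP at [155.08, -527.689, 218.653] pointing down, gripper open.
Joint ranges: [-3.14, 3.14], [-0.91, 2.08], [0.19, 2.58], [-1.22, 4.36], [0.22, 2.71], [-3.12, 3.12]. Speed limits (rad/s): [2.57, 2.57, 3.14, 3.14, 3.14, 3.14].

INTERFACE

Orientations are given as a rotation vector (axis times angle).
In Python, from plant import arm gives the robot as it stands. The module is installed in compiled form; this text tells all that it offers.
- The arm moves only by the shell command python3 -m pendant 'ROWS' [FORCE]. ROWS is JSON, a list of rows, each a list of 3 entries, a list of its own where there are three numbers: the shift along the tool's x, y, z in cm, then the turn about the tool's z in degrees, then the opening in per cent of the stroke, from 0 (shut) to 100 (fully open). A call has 1 to 10 rows; each row is the pose to reach, as a shift and turn from the pose commanded when the call began, along the tool's axes at that moment; what a row does not reach only later rows make up. A row lasts 1/8 s, in which the tool goes at most 62.5 mm and 10.7 degrees, less where a joint would pass 70% of its speed; a pose out of reach is approached as far as the arm can. A call with a gripper value outside its range is refused whole. The fingers move at their own pace and stop on an object; FORCE is the grip in N (left out, the last holds). Time passes only in rows, so rows that repeat a pose let the fingers close. It gives the time, the measured TCP pose, the force, the opening and the grip force at its end, in the units of the state.
- arm.read_state(): the state, without advancing time (a new reading comes with each control period).
- arm.get_image(name): name is "side" or "top" or "wrist"; returns a dict with "frame" (384x512x3 uint8, blue, green, red), "fov_y" (degrees; the focal length in pixels is half the picture's height over the tangent of half this angle, whatever the lens; pixels are square), "cx", "cy" (the principal point, pixels), "dist_coeffs" ([k1, k2, p1, p2, k3] as OpenCV has them; the pictures are not rectified), "rvec" (rotation vector, rad) and "tvec" (3), from world to camera coordinates, as OpenCV has them; the wrist camera has in their place "T_tool_cam" (4x4, takes a point from camera to tool coordinates, whose origin is the TCP and whose axes are the flange's). Camera axes: x right, y down, z forward; pixel columns grow to the right and rows downward; lengths in mm; the calibration is good to about 2 mm. A picture is of the moment at which its call begins: read the wrist's pose just before it. There is no depth.
- arm.hand_in(): hands the job in; it is judged then, once.
Trained networks look in a picture, given as the dict that the camera call returned (one of the last four; its "shot" number tells which), for a name from the list of things; names that differ only in an ending like _2 or _b are one class to them, and where a whole thing is asked for, a point or a joint stands for the part that bears it (a point fixed in the world has none). Each returns a list of dicts, best first, with "score" (0 to 1); they miss things now and then, are a little off and sometimes report something else, mostly with a low value. They report only what shows in the picture. A call takes as long as a camera call. They do not tell look-alikes from the thing itself.
- arm.find_in(picture, label): "location" ([x, y, z] in mm, in the coordinates of the camera as it stood for that picture, good to about 4 mm: the middle of the surface that is visible of it).
- arm.masks_of(picture, label): "pixels" (384x512 bool, what is visible of it).
The state is a dict: "time_s": time; "joints": joint angles; "qd": joint speeds; "joint_torque": joint torques, N m; "eef_pos": TCP position; "tool_rot": TCP orientation; "wrist_force": force on the tool from outside, world axes, zero at the start; "wrist_torque": the same for the moment, N m; "width": finger opening in mm; "grip_force": force on a finger pad.
Only numpy, scipy, OpenCV 4.12 (cv2) and the standard library are available. Lean on these libraries where they do the work, as an engineer would, in place of code of your own. Each camera call takes 0.05 s, during which the arm holds its last target. There are 200 camera calls.

## Working session

There is one attempt and no reset: what is moved stays moved. The work goes in short steps, Python scripts to look and compute and a shell command to move; the robot and the scene stay as the last step left them, time stands still between calls to the robot, and variables do not carry over. Pictures are saved under pics/ and viewed, at most 10 in all, crops included, and the job is handed in when it is done.

```bash
mkdir -p pics; cat > h.py <<'E'
import numpy as np, cv2
from plant import arm
R=lambda v: cv2.Rodrigues(np.array(v,float))[0]
def cam2world(p,st=None):
    if "rvec" in p:
        r=R(p["rvec"]); t=np.array(p["tvec"]).ravel(); return r.T, -r.T@t
    T=np.array(p["T_tool_cam"]); W=R(st["tool_rot"])
    return W@T[:3,:3], W@T[:3,3]+np.array(st["eef_pos"])
def K(p):
    f=p["frame"].shape[0]/2/np.tan(np.radians(p["fov_y"])/2)
    return np.array([[f,0,p["cx"]],[0,f,p["cy"]],[0,0,1.]])
def pix2plane(p,uv,z,st=None):
    A,o=cam2world(p,st)
    n=cv2.undistortPoints(np.array(uv,float).reshape(-1,1,2),K(p),np.array(p["dist_coeffs"],float)).reshape(-1,2)
    d=np.c_[n,np.ones(len(n))]@A.T
    return o+d*((z-o[2])/d[:,2])[:,None]
def proj(p,X,st=None):
    A,o=cam2world(p,st); c=(np.atleast_2d(X)-o)@A
    return cv2.projectPoints(c.reshape(-1,1,3),np.zeros(3),np.zeros(3),K(p),np.array(p["dist_coeffs"],float))[0].reshape(-1,2)
E
python3 - <<'E'
from h import *
st=arm.read_state(); print(st["eef_pos"],st["tool_rot"],st["width"],st["time_s"])
ims=[]
for n in ["side","top"]:
    p=arm.get_image(n); ims.append(p["frame"]); A,o=cam2world(p); print(n,o.round())
    cv2.imwrite(f"pics/{n}0.png",p["frame"])
    for l in ["brush","rack","tall_pot","short_pot","wide_pot","spatula","detergent","brush_handle","brush_collar"]:
        try: print(l,[((A@np.array(d["location"])+o).round().tolist(),round(d["score"],2)) for d in arm.find_in(p,l)][:4])
        except Exception as e: print(l,e)
E
```

```text
[ 155.01133481 -527.12575882  217.81309532] [-3.10772989e+00 -4.47097864e-01 -1.45991862e-04] 93.13529168700231 0.0
side [ 438.  673. 1025.]
brush [([589.0, 227.0, 168.0], 0.89)]
rack [([630.0, 239.0, 8.0], 0.59), ([592.0, 229.0, 162.0], 0.51), ([505.0, -247.0, 49.0], 0.37), ([615.0, -364.0, 101.0], 0.25)]
tall_pot [([393.0, 89.0, 82.0], 0.64)]
short_pot [([643.0, -89.0, 37.0], 0.75)]
wide_pot [([502.0, -250.0, 50.0], 0.66)]
spatula [([355.0, -79.0, 2.0], 0.72)]
detergent [([617.0, -365.0, 103.0], 0.7), ([593.0, 229.0, 166.0], 0.41)]
brush_handle [([593.0, 229.0, 163.0], 0.78)]
brush_collar [([593.0, 231.0, 164.0], 0.96)]
top [360. -70. 981.]
brush [([584.0, 207.0, 171.0], 0.92)]
rack [([603.0, -373.0, 125.0], 0.68), ([624.0, 204.0, 7.0], 0.61)]
tall_pot [([513.0, 4.0, 47.0], 0.97), ([393.0, 80.0, 43.0], 0.6)]
short_pot [([650.0, -88.0, 16.0], 0.92)]
wide_pot [([509.0, -232.0, 6.0], 0.91), ([586.0, 211.0, 171.0], 0.41)]
spatula [([348.0, -78.0, 4.0], 0.84), ([589.0, 207.0, 171.0], 0.52), ([624.0, 203.0, 10.0], 0.15)]
detergent [([602.0, -377.0, 123.0], 0.61)]
brush_handle [([585.0, 204.0, 165.0], 0.87)]
brush_collar [([584.0, 204.0, 169.0], 0.62)]
```

View pics/top0.png

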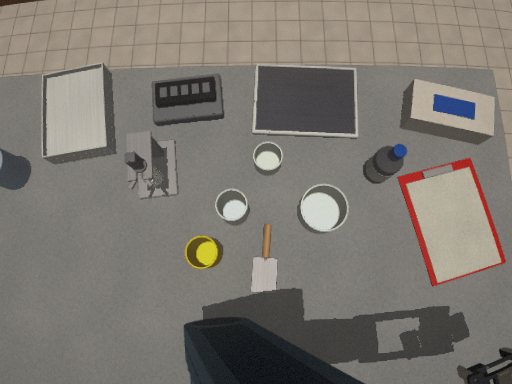

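View pics/side0.png

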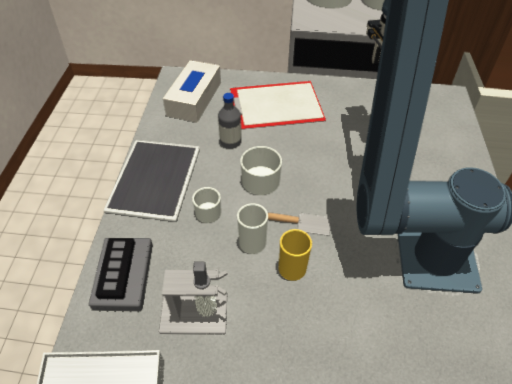

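Top view: pale tall pot at about (231,206), yellow look-alike at (202,252), and the rack at (150,165) with the brush handle at (133,158) and prongs facing the robot. The side view agrees: handle at (200,272), prongs to the right. Next I'll measure more precisely from pixels.

```bash
python3 - <<'E'
from h import *
crops=[]
for n,(u,v),hp in [("top",(105,110),(133,158)),("side",(150,240),(200,265))]:
    p=arm.get_image(n)
    f=p["frame"]
    crops.append(cv2.resize(f[v:v+100,u:u+100],(400,400),interpolation=cv2.INTER_CUBIC))
    for l in ["tall_pot","brush"]:
        for d in arm.masks_of(p,l)[:2]:
            m=np.asarray(d["pixels"]); ys,xs=np.nonzero(m)
            if len(xs)<20: continue
            hull=cv2.convexHull(np.c_[xs,ys].astype(np.int32)).reshape(-1,2)
            print(n,l,round(d["score"],2),len(xs),xs.min(),xs.max(),ys.min(),ys.max())
            if l=="tall_pot":
                # fit silhouette: model of cylinder
                from scipy.optimize import least_squares
                a=np.linspace(0,2*np.pi,60)
                def sil(c):
                    P=np.vstack([np.c_[c[0]+r*np.cos(a),c[1]+r*np.sin(a),0*a+z] for r,z in((39,125),(37,0))])
                    q=proj(p,P); return q
                def res(c):
                    q=sil(c); 
                    return np.r_[q.min(0)-[xs.min()-.5,ys.min()-.5],q.max(0)-[xs.max()+.5,ys.max()+.5]]
                s=least_squares(res,[510,5] if abs(np.median(xs)-(231 if n=="top" else 252))<15 else [393,80])
                print("  pot xy",s.x.round(1),s.fun.round(1))
cv2.imwrite("pics/c1.png",np.hstack(crops))
E
```

```text
top tall_pot 0.8 964 185 221 236 268
  pot xy [391.5  71.4] [-0.4 -0.3  0.5  0.3]
top tall_pot 0.55 958 215 247 189 225
  pot xy [503.5   2.4] [-0.4 -0.1  0.4  0.1]
top brush 0.76 471 125 162 152 186
side tall_pot 0.96 1338 238 267 202 253
  pot xy [505.8  -2. ] [-0.4  0.5  0.4 -0.5]
side tall_pot 0.76 1384 278 311 229 280
  pot xy [394.9  70.7] [ 0.1 -0.  -0.1  0. ]
side brush 0.73 3295 160 226 269 334
side brush 0.57 762 192 216 261 316
```

View pics/c1.png

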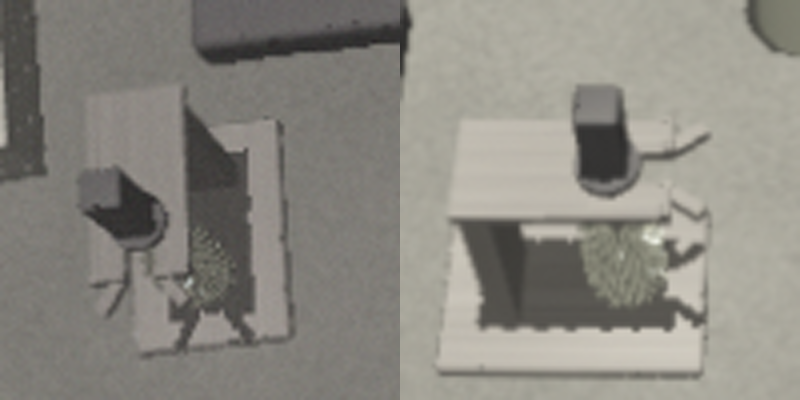

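The crops show the handle's top face at top (130,157) and side (199.5,265.7). The plate and foot edges are clear, and the prongs open towards -x.

```bash
python3 - <<'E'
from h import *
t=arm.get_image("top"); s=arm.get_image("side")
tc=lambda q:(np.array(q)+.5)/4-.5+[105,110]
sc=lambda q:(np.array(q)+.5)/4-.5+[150-100,240]
print("handle",pix2plane(t,tc([[100,188]]),228).round(1),pix2plane(s,sc([[598,103]]),228).round(1))
print("foot top",pix2plane(t,tc([[280,120],[293,338],[140,352]]),10).round(1).tolist())
print("plate top",pix2plane(t,tc([[85,97],[185,86],[187,275],[90,285]]),160).round(1).tolist())
print("foot side",pix2plane(s,sc([[437,370],[704,373],[707,210]]),10).round(1).tolist())
print("plate side",pix2plane(s,sc([[449,217],[460,120],[673,120],[670,217]]),160).round(1).tolist())
E
```

```text
handle [[593.4 217.  228. ]] [[593.8 217.7 228. ]]
foot top [[709.0, 172.6, 10.0], [552.0, 156.7, 10.0], [542.8, 263.5, 10.0]]
plate top [[672.4, 256.7, 160.0], [677.9, 194.6, 160.0], [560.4, 186.3, 160.0], [554.9, 244.9, 160.0]]
foot side [[700.4, 284.5, 10.0], [542.2, 268.8, 10.0], [555.0, 162.4, 10.0]]
plate side [[674.4, 256.9, 160.0], [681.6, 197.9, 160.0], [563.9, 185.2, 160.0], [556.7, 244.0, 160.0]]
```

Seat is about (592.5, 218) with the rack's yaw about 5.7°, and the pot is at about (505, 0). Moving above the brush.

```bash
python3 -m pendant '[[[0,0,-6],0,80],[[4,-4,-8],1,80],[[8,-8,-8],2,80],[[12,-12,-8],3,80],[[16,-16,-8],4,80],[[20,-20,-8],5,80],[[24,-23.5,-8],6,80],[[28,-27,-8],7,80],[[32,-30.5,-8],8,80],[[32,-30.5,-8],8,80]]' 20; python3 - <<'E'
from h import *
st=arm.read_state();P=np.array(st["eef_pos"]);W=R(st["tool_rot"])
print(P,np.degrees(np.arctan2(W[1,0],W[0,0])),st["joints"],"delta cm",(W.T@(np.array([593.4,217.5,300])-P)/10).round(2))
E
```

```text
time_s: 2.65
eef_pos: [377.3, -141.7, 298.9]
tool_rot: [-3.132, -0.24, -0.001]
wrist_force: [-0.4, 0.5, -0.4]
width: 74.6
grip_force: 0.0
[ 377.28227448 -141.73699395  298.88095378] 8.75228714118964 [-6.38732462e-01 -6.27393638e-02  1.70227491e+00  9.11674277e-04
  1.50165112e+00  7.79244671e-01] delta cm [ 26.83 -32.22  -0.08]
```

```bash
python3 -m pendant '[[[4,-4.5,0],1,60],[[8,-9,0],2,60],[[12,-13.5,0],3,60],[[15.5,-18,0],3,60],[[19,-22.5,0],3,60],[[23,-27.5,0],3,60],[[26.8,-32.2,0],3,60],[[26.8,-32.2,0],3,60],[[26.8,-32.2,0],3,60]]'; cat > look.py <<'E'
from h import *
import sys
def look(fn):
    st=arm.read_state(); p=arm.get_image("wrist"); cv2.imwrite(fn,p["frame"]); return st,p
E
python3 - <<'E'
from look import *
st,p=look("pics/w1.png"); P=np.array(st["eef_pos"]);W=R(st["tool_rot"])
print(P,np.degrees(np.arctan2(W[1,0],W[0,0])),st["joints"])
A,o=cam2world(p,st); print(o.round(),A[:,2].round(2))
a=np.radians(5.7);X=np.array([np.cos(a),np.sin(a),0]);Y=np.array([-np.sin(a),np.cos(a),0]);S=np.array([592.5,218,0])
print("handle top centre",proj(p,S+[0,0,228],st).round(1))
c=[S+x*X+y*Y+[0,0,160] for x,y in((-34,-30),(-34,30),(85,30),(85,-30))]
print("plate",proj(p,c,st).round(1).tolist())
E
```

```text
time_s: 3.78
eef_pos: [594.4, 211.2, 298.0]
tool_rot: [3.137, 0.146, -0.002]
wrist_force: [-0.3, -0.3, 0.6]
width: 55.7
grip_force: 0.0
[594.44818013 211.21350805 298.01402134] 5.343642383427929 [ 1.65396031e-01  3.73437639e-01  1.18374843e+00 -9.28501323e-04
  1.58584600e+00  1.64291419e+00]
[660. 217. 465.] [-0.24 -0.02 -0.97]
handle top centre [[243.4 202.7]]
plate [[271.2, 214.8], [219.8, 215.2], [215.9, 108.5], [272.4, 108.2]]
```

View pics/w1.png

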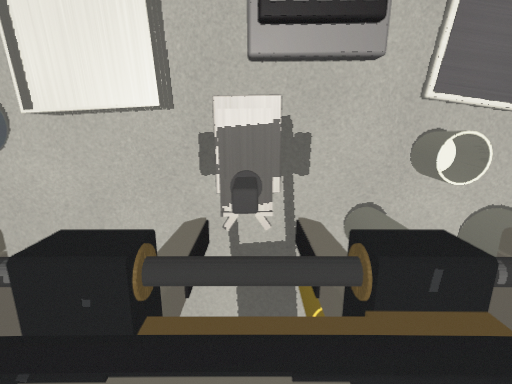

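Wrist view: handle top near (245,200), plate about x 218–280, y 122–212 in the gripper's shadow. Zooming to refine.

```bash
python3 - <<'E'
import cv2
f=cv2.imread("pics/w1.png")[85:255,190:320]
f=cv2.convertScaleAbs(f,alpha=1.8)
cv2.imwrite("pics/w1c.png",cv2.resize(f,None,fx=3.5,fy=3.5,interpolation=cv2.INTER_CUBIC))
E
```

```text
(no output)
```

View pics/w1c.png

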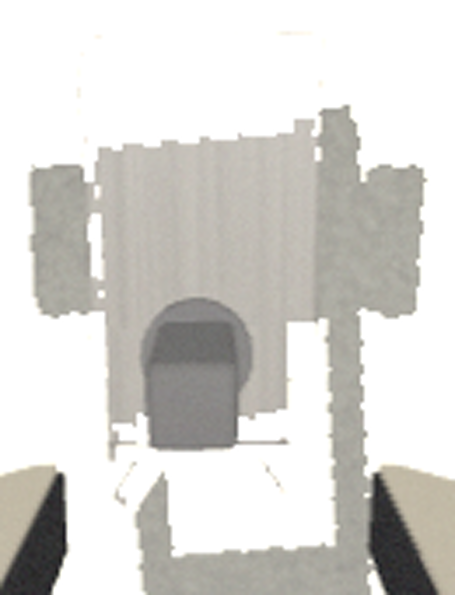

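```bash
cat > d.py <<'E'
from h import *
import sys
st=arm.read_state();P=np.array(st["eef_pos"]);W=R(st["tool_rot"])
T=np.array([float(a) for a in sys.argv[1:4]])
print(P.round(1),"yaw",np.degrees(np.arctan2(W[1,0],W[0,0])).round(2),"w",round(st["width"],1),"F",np.round(st["wrist_force"],1),"t",st["time_s"],"delta cm",(W.T@(T-P)/10).round(2))
E
python3 -m pendant '[[[0,0,0],0,60]]' >/dev/null; python3 d.py 593.8 217 181
```

```text
[594.2 210.9 299.4] yaw 5.26 w 55.8 F [-0.3 -0.1  0.5] t 3.95 delta cm [ 1.000e-02 -6.100e-01  1.184e+01]
```

```bash
python3 -m pendant '[[[0,-0.6,1],-0.4,60],[[0,-0.6,4],-0.4,60],[[0,-0.6,7],-0.4,60],[[0,-0.6,9],-0.4,60],[[0,-0.6,11],-0.4,60],[[0,-0.6,11.8],-0.4,60],[[0,-0.6,11.8],-0.4,60]]'; python3 d.py 593.8 217 181
```

```text
time_s: 4.82
eef_pos: [593.4, 218.6, 180.2]
tool_rot: [3.137, 0.158, -0.002]
wrist_force: [-0.5, -0.3, 0.8]
width: 55.7
grip_force: 0.0
[593.4 218.6 180.2] yaw 5.77 w 55.7 F [-0.5 -0.3  0.8] t 4.825 delta cm [ 0.03  0.16 -0.08]
```

```bash
python3 -m pendant '[[[0,0,0],0,15],[[0,0,0],0,15],[[0,0,0],0,15],[[0,0,0],0,15],[[0,0,0],0,15],[[0,0,0],0,15]]' 40; python3 d.py 593.8 217 195
```

```text
time_s: 5.58
eef_pos: [594.0, 218.6, 181.0]
tool_rot: [3.138, 0.158, 0.001]
wrist_force: [-1.2, -0.5, 2.6]
width: 23.8
grip_force: 40.0
[594.  218.6 181. ] yaw 5.77 w 23.8 F [-1.2 -0.5  2.6] t 5.575 delta cm [-0.03  0.16 -1.4 ]
```

```bash
python3 -m pendant '[[[0,0,-0.6],0,15],[[0,0,-1.2],0,15],[[0,0,-1.2],0,15],[[-2,0,-1.2],0,15],[[-4.5,0,-1.2],0,15],[[-7.5,0,-1.2],0,15],[[-10.5,0,-1.2],0,15],[[-11.5,0,-4],0,15],[[-11.5,0,-9],0,15],[[-11.5,0,-13],0,15]]'; python3 d.py 505 0 306
```

```text
time_s: 6.82
eef_pos: [479.2, 207.2, 312.6]
tool_rot: [-3.137, -0.158, -0.002]
wrist_force: [1.0, 0.9, -1.7]
width: 24.1
grip_force: 40.0
[479.2 207.2 312.6] yaw 5.78 w 24.1 F [ 1.   0.9 -1.7] t 6.825 delta cm [ 0.47 20.88  0.65]
```

```bash
python3 -m pendant '[[[-2,4,0],0,15],[[-4,8,0],0,15],[[-4,10,0],0,15],[[-4,10,0],0,15],[[-4,10,0],0,15]]'; python3 - <<'E'
from look import *
from scipy.optimize import least_squares
st,p=look("pics/w2.png"); print(st["eef_pos"])
a=np.linspace(0,2*np.pi,60)
ring=lambda c,r,z:np.c_[c[0]+r*np.cos(a),c[1]+r*np.sin(a),0*a+z]
f=p["frame"].copy()
for r,z in((39,125),(35,125)):
    q=proj(p,ring((505,0),r,z),st); cv2.polylines(f,[q.round().astype(np.int32)],True,(0,0,255),1)
cv2.imwrite("pics/w2.png",f)
A,o=cam2world(p,st)
for d in arm.masks_of(p,"tall_pot")[:3]:
    m=np.asarray(d["pixels"]); ys,xs=np.nonzero(m); print(d["score"],len(xs),xs.min(),xs.max(),ys.min(),ys.max(), p["frame"][m].mean(0))
    # silhouette fit by contour distance
    cs=max(cv2.findContours(m.astype(np.uint8),0,1)[0],key=len); hull=cv2.convexHull(cs)
    def res(c):
        q=np.vstack([proj(p,ring(c,39,125),st),proj(p,ring(c,37,0),st)])
        h=cv2.convexHull(q.astype(np.float32))
        return [cv2.pointPolygonTest(h,(float(x),float(y)),True) for x,y in hull.reshape(-1,2)]
    g=pix2plane(p,[[xs.mean(),ys.mean()]],100,st)[0]
    s=least_squares(res,g[:2],diff_step=1e-3,loss="soft_l1"); print(g.round(),s.x.round(1),np.abs(s.fun).mean())
E
```

```text
time_s: 7.45
eef_pos: [449.6, 104.1, 310.7]
tool_rot: [-3.137, -0.158, -0.0]
wrist_force: [0.3, 0.9, -1.5]
width: 24.0
grip_force: 40.0
[449.64344401 104.10266443 310.65644956]
0.87 709 272 300 181 226 [ 66.91960508 148.81523272 169.2045134 ]
[410.  51. 100.] [390.5  72.1] 6.626044088291666
0.56 3664 293 368 111 173 [169.1970524  177.87554585 178.1430131 ]
[506.  -0. 100.] [5.055e+02 5.000e-01] 0.4177361341453936
```

View pics/w2.png

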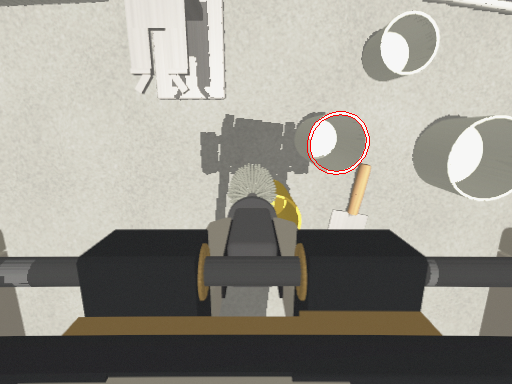

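The overlay ring sits on the pot rim at about (338,142), and the fit gives (505.5, 0.5). Moving above the pot.

```bash
python3 -m pendant '[[[2,4,0],0,15],[[3.5,8,0],0,15],[[4.5,10.8,0],0,15],[[4.5,10.8,0],0,15],[[4.5,10.8,0],0,15],[[4.5,10.8,0],0,15]]'; python3 d.py 505.5 0.5 174; python3 - <<'E'
from h import *
ims=[]
for n,(u,v) in [("top",(170,140)),("side",(200,140))]:
    p=arm.get_image(n); st=arm.read_state(); P=np.array(st["eef_pos"]); f=cv2.resize(p["frame"][v:v+130,u:u+100],None,fx=4,fy=4,interpolation=cv2.INTER_CUBIC)
    for dz,c in((-181+20,(0,0,255)),(-181+98,(0,255,0))):
        a=np.linspace(0,6.3,40); r=25
        q=proj(p,np.c_[P[0]+r*np.cos(a),P[1]+r*np.sin(a),0*a+P[2]+dz])
        cv2.polylines(f,[(((q-[u,v])+.5)*4-.5).round().astype(np.int32)],True,c,1)
    ims.append(f)
cv2.imwrite("pics/c2.png",np.hstack(ims))
E
```

```text
time_s: 8.3
eef_pos: [504.9, 1.9, 310.8]
tool_rot: [-3.137, -0.161, 0.0]
wrist_force: [0.7, -0.3, -1.8]
width: 24.0
grip_force: 40.0
[504.9   1.9 310.8] yaw 5.87 w 24.0 F [ 0.7 -0.3 -1.8] t 8.3 delta cm [ 0.04  0.15 13.68]
```

View pics/c2.png

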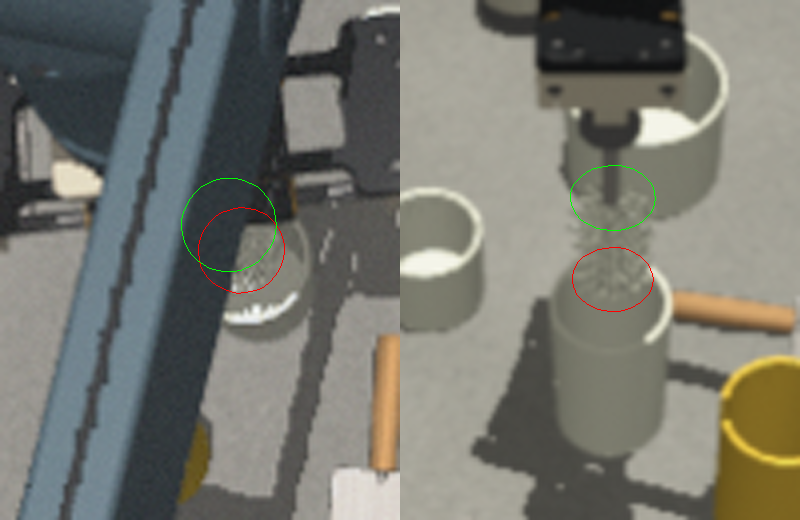

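Side view: bristle head at (613,230) is where predicted and over the pot's mouth. Starting the first stroke.

```bash
python3 -m pendant '[[[0,0.1,3],0,15],[[0,0.1,5],0,15],[[0,0.1,7],0,15],[[0,0.1,9],0,15],[[0,0.1,11],0,15],[[0,0.1,12.5],0,15],[[0,0.1,13.4],0,15],[[0,0.1,13.8],0,15],[[0,0.1,13.8],0,15]]'; python3 d.py 505.5 0.5 172
```

```text
time_s: 9.52
eef_pos: [505.6, -0.3, 172.8]
tool_rot: [3.138, 0.158, 0.001]
wrist_force: [-0.3, -0.2, -1.1]
width: 23.8
grip_force: 40.0
[ 5.056e+02 -3.000e-01  1.728e+02] yaw 5.78 w 23.8 F [-0.3 -0.2 -1.1] t 9.525 delta cm [ 0.   -0.08  0.08]
```

```bash
python3 -m pendant '[[[0,0,0.2],0,15],[[0,0,0.2],0,15],[[0,0,-3],0,15],[[0,0,-6],0,15],[[0,0,-7.5],0,15],[[0,0,-7.5],0,15],[[0,0,-5],0,15],[[0,0,-2],0,15],[[0,0,0.2],0,15],[[0,0,0.2],0,15]]'; python3 d.py 505.5 0.5 170.5
```

```text
time_s: 10.78
eef_pos: [503.7, 0.0, 168.2]
tool_rot: [-3.136, -0.158, 0.007]
wrist_force: [0.5, 0.9, -2.0]
width: 23.5
grip_force: 40.0
[503.7   0.  168.2] yaw 5.77 w 23.5 F [ 0.5  0.9 -2. ] t 10.775 delta cm [ 0.18 -0.03 -0.23]
```

```bash
python3 -m pendant '[[[0,0,0],0,15],[[0,0,-3],0,15],[[0,0,-6],0,15],[[0,0,-7.5],0,15],[[0,0,-7.5],0,15],[[0,0,-5],0,15],[[0,0,-2],0,15],[[0,0,0],0,15],[[0,0,0],0,15],[[0,0,0],0,15]]'; python3 d.py 505.5 0.5 170.5
```

```text
time_s: 12.02
eef_pos: [505.2, -0.2, 170.5]
tool_rot: [-3.137, -0.158, 0.001]
wrist_force: [0.8, 0.0, -1.7]
width: 23.4
grip_force: 40.0
[ 5.052e+02 -2.000e-01  1.705e+02] yaw 5.77 w 23.4 F [ 0.8  0.  -1.7] t 12.025 delta cm [ 0.03 -0.07 -0.  ]
```

One more slow stroke for margin, then out.

```bash
python3 -m pendant '[[[0,0,-4],0,15],[[0,0,-7.5],0,15],[[0,0,-7.5],0,15],[[0,0,-7.5],0,15],[[0,0,-4],0,15],[[0,0,0],0,15],[[0,0,0],0,15],[[0,0,0],0,15]]'; python3 d.py 505.5 0.5 170.5; python3 -m pendant '[[[0,0,-4],0,15],[[0,0,-7],0,15],[[0,0,-9],0,15],[[0,0,-11],0,15],[[0,0,-14],0,15],[[0,0,-14],0,15],[[0,0,-14],0,15]]'; python3 d.py 479.6 206.5 310
```

```text
time_s: 13.02
eef_pos: [505.0, -0.2, 170.3]
tool_rot: [-3.137, -0.158, 0.002]
wrist_force: [0.1, 0.1, -1.6]
width: 24.0
grip_force: 40.0
[ 5.050e+02 -2.000e-01  1.703e+02] yaw 5.77 w 24.0 F [ 0.1  0.1 -1.6] t 13.025 delta cm [ 0.06 -0.06 -0.02]
time_s: 13.9
eef_pos: [505.0, -0.1, 310.0]
tool_rot: [-3.137, -0.158, 0.001]
wrist_force: [1.0, -0.7, -2.3]
width: 24.0
grip_force: 40.0
[ 5.05e+02 -1.00e-01  3.10e+02] yaw 5.78 w 24.0 F [ 1.  -0.7 -2.3] t 13.9 delta cm [ -0.45 -20.82   0.  ]
```

```bash
python3 -m pendant '[[[0,-4,0],0,15],[[-0.2,-8,0],0,15],[[-0.4,-12.5,0],0,15],[[-0.5,-17,0],0,15],[[-0.5,-20.8,0],0,15],[[-0.5,-20.8,0],0,15],[[-0.5,-20.8,3],0,15],[[-0.5,-20.8,7.5],0,15],[[-0.5,-20.8,11.7],0,15],[[-0.5,-20.8,11.7],0,15]]'; python3 -m pendant '[[[0,0,0],0,15],[[0,0,0],0,15]]' >/dev/null; python3 d.py 594 218 193; python3 - <<'E'
from look import *
st,p=look("pics/w3.png"); P=np.array(st["eef_pos"])
f=p["frame"].copy()
a=np.radians(5.7);X=np.array([np.cos(a),np.sin(a),0]);Y=np.array([-np.sin(a),np.cos(a),0]);S=np.array([594,217.5,0])
c=np.array([S+x*X+y*Y+[0,0,160] for x,y in((-34,30),(85,30),(85,-30),(-34,-30),(-34,-9),(10,-9),(10,9),(-34,9))])
cv2.polylines(f,[proj(p,c,st).round().astype(np.int32)],True,(0,0,255),1)
cv2.imwrite("pics/w3.png",cv2.resize(f[20:300,120:400],None,fx=2,fy=2,interpolation=cv2.INTER_CUBIC))
E
```

```text
time_s: 15.15
eef_pos: [476.5, 204.6, 189.8]
tool_rot: [3.136, 0.157, -0.014]
wrist_force: [0.2, 0.1, -1.0]
width: 23.6
grip_force: 40.0
[480.9 206.2 195.7] yaw 5.76 w 23.9 F [ 0.  -0.2 -1.9] t 15.4 delta cm [11.37 -0.04  0.31]
```

View pics/w3.png

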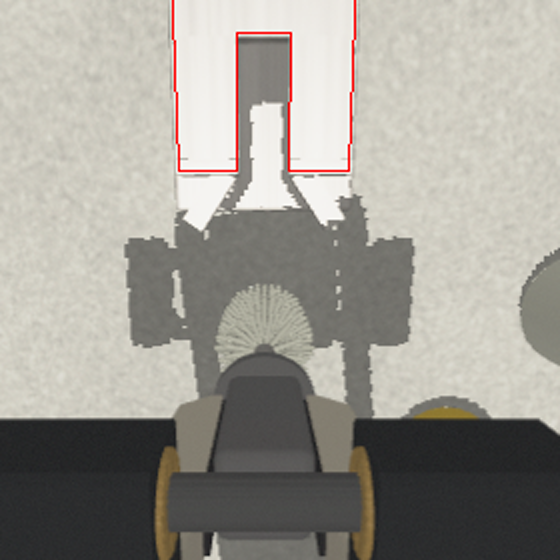

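The overlay fits the plate and slot (slot x 237–291), with the brush lined up at about x 265. Sliding in.

```bash
python3 -m pendant '[[[2,0,0.2],0,15],[[4,0,0.2],0,15],[[6,0,0.2],0,15],[[8,0,0.2],0,15],[[9.5,0,0.2],0,15],[[10.5,0,0.2],0,15],[[11.3,0,0.2],0,15],[[11.3,0,0.2],0,15],[[11.3,0,0.2],0,15]]'; python3 d.py 593.5 218 182
```

```text
time_s: 16.58
eef_pos: [591.5, 217.5, 191.7]
tool_rot: [-3.138, -0.158, 0.001]
wrist_force: [0.6, 0.3, -2.0]
width: 24.4
grip_force: 40.0
[591.5 217.5 191.7] yaw 5.78 w 24.4 F [ 0.6  0.3 -2. ] t 16.575 delta cm [ 0.21 -0.02  0.97]
```

```bash
python3 -m pendant '[[[0.1,0,0.4],0,15],[[0.1,0,0.7],0,15],[[0.1,0,0.9],0,15],[[0.1,0,1],0,15],[[0.1,0,1],0,15],[[0.1,0,1],0,15]]'; python3 d.py 593.5 218 181
```

```text
time_s: 17.32
eef_pos: [593.0, 217.6, 181.7]
tool_rot: [-3.138, -0.158, -0.0]
wrist_force: [-0.6, 0.0, -2.0]
width: 23.9
grip_force: 40.0
[593.  217.6 181.7] yaw 5.77 w 23.9 F [-0.6  0.  -2. ] t 17.325 delta cm [ 0.06 -0.03  0.07]
```

```bash
python3 -m pendant '[[[0,0,0.1],0,15],[[0,0,0.1],0,15],[[0,0,0.1],0,30],[[0,0,0.1],0,45],[[0,0,0.1],0,60],[[0,0,0.1],0,60],[[0,0,0.1],0,60],[[0,0,0.1],0,60]]'; python3 -m pendant '[[[0,0,-2],0,60],[[0,0,-5],0,60],[[0,0,-8],0,60],[[0,0,-11],0,60],[[0,0,-14],0,60],[[0,0,-14],0,60]]'; python3 d.py 593.5 218 181;python3 - <<'E'
from look import *
st,p=look("pics/w4.png")
s=arm.get_image("side")
f=np.hstack([cv2.resize(p["frame"][100:260,170:330],(400,400)),cv2.resize(s["frame"][190:350,150:310],(400,400))])
cv2.imwrite("pics/c4.png",f)
E
```

```text
time_s: 18.32
eef_pos: [592.9, 217.6, 180.7]
tool_rot: [3.138, 0.158, -0.0]
wrist_force: [-0.6, 0.3, -0.5]
width: 56.0
grip_force: 0.0
time_s: 19.08
eef_pos: [594.0, 217.9, 323.5]
tool_rot: [-3.137, -0.158, -0.009]
wrist_force: [0.4, 0.0, 0.3]
width: 56.0
grip_force: 0.0
[594.  217.9 323.5] yaw 5.78 w 56.0 F [0.4 0.  0.3] t 19.075 delta cm [-1.300e-01 -1.000e-02  1.425e+01]
```

View pics/c4.png

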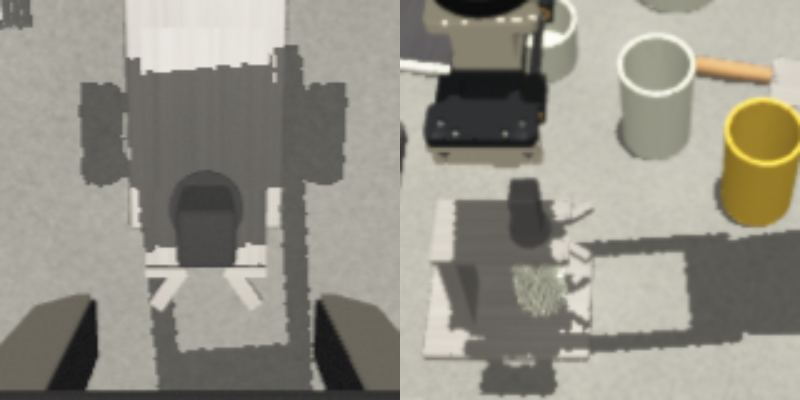

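The brush hangs upright with its collar on the plate: the wrist crop shows the collar at (205,205) behind the lips. In the side crop the pot stands upright and nothing else has moved.

```bash
python3 -c "
from plant import arm
print(arm.hand_in())"
```

```text
the job is handed in; nothing more can be done
None
```

I scrubbed the tall pot with four full strokes (one extra for margin), hung the brush back upright in the rack and let go, then handed the job in at about 19 s; the hand-in returned no verdict.

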